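# Light up and hold a flaw probe on the piston's marked spot

## Robot

A 6-joint arm with a two-finger parallel gripper is mounted at the origin on the work surface. World frame = base frame: x ahead of the robot, y to its left, z up, the work surface at z = 0. Lengths are in m, angles in rad, forces in N, time in s.
With the tool pointing down it reaches from about 0.275 to 0.725 m from the base axis. Payload 5.6 kg.
Tool frame: the origin (TCP) lies on the mounting face of the last link; the fingertips stand ctrl.tip_extent ahead of it and the grasp point (between the pads) lies 155 mm ahead of it (ctrl.tip_extent is the distance from the TCP to the fingertips, in m); z points along the fingers, y is the line along which they close (so a half turn about z gives the same grasp; the last joint's range is limited). The gripper opens to 85 mm and grips with 20 to 120 N. Pads are 22 mm wide; open, the fingers measure 114 mm over their backs; the gripper's body (76 mm by 85 mm) begins 54 mm behind the grasp point. The pads swing forward as they close: fully open they stand 13 mm farther back than shut.
Start: joints at [1.407, 0.255, 0.108, 0, -1.424, -0.285], TCP at [0.239, 0.496, 0.405] pointing down, gripper open.
Joint ranges: [-2.95, 2.95], [-1.21, 1.97], [-1.09, 1.5], [-2.87, 1.71], [-2.94, -0.07], [-3.05, 3.05]. Speed limits (rad/s): [2.57, 2.57, 3.14, 3.14, 3.14, 3.14].

## Interface

Orientations are given as a unit quaternion [x, y, z, w].
In Python, from rig import ctrl gives the robot as it stands.
- The arm moves only by the shell command python3 shift.py [OPENING] [FORCE], which reads ROWS from standard input. ROWS is a JSON list that holds a single list of rows (three levels of brackets), with 1 to 5 rows, each of 6 numbers: dx, dy, dz in m, then a rotation vector rx, ry, rz in rad; each row shifts and turns the commanded pose from where the row before left it, along the tool's axes as they then stand; what a row does not reach is not made up. A row lasts 1/10 s, in which the tool goes at most 0.05 m and 0.15 rad, less where a joint would pass 70% of its speed; a pose out of reach is approached as far as the arm can. OPENING is the finger opening in m, set as the command begins (- or left out keeps the last). The fingers move at their own pace and stop on an object; FORCE is the grip in N (left out, the last holds). Time passes only in rows, so rows that do not move let the fingers close. It prints the time, the measured TCP pose, the force, the opening and the grip force at its end. Input that does not fit is refused with a message, and nothing moves.
- ctrl.read_state(): the state, without advancing time (a new reading comes with each control period).
- ctrl.snapshot(name): name is "scene" or "top" or "wrist"; returns the picture (400x640x3 uint8, blue, green, red); there is no depth.
- ctrl.camera_model(name): a dict with "vfov" (degrees; the focal length in pixels is half the picture's height over the tangent of half this angle, whatever the lens; pixels are square), "cx", "cy" (the principal point, pixels), "R" (3x3) and "t" (3): a world point X has camera coordinates R X + t. Camera axes: x right, y down, z forward; pixel columns grow to the right and rows downward; lengths in m; the calibration is good to about 2 mm. A picture is of the moment at which its call begins: read the wrist's pose just before it. camera_model takes no time and is no camera call; for the wrist camera it gives the pose at the moment of the call.
- ctrl.sign_off(): hands the job in; it is judged then, once.
The state is a dict: "time": time; "q": joint angles; "joint_velocities": joint speeds; "joint_torque": joint torques, N m; "ee_pos": TCP position; "ee_rot": TCP orientation; "force": force on the tool from outside, world axes, zero at the start; "torque": the same for the moment, N m; "finger_gap": finger opening in m; "grasp_force": force on a finger pad.
Only numpy, scipy, OpenCV 4.12 (cv2) and the standard library are available. Lean on these libraries where they do the work, as an engineer would, in place of code of your own. Each camera call takes 0.05 s, during which the arm holds its last target. There are 200 camera calls.

## Task

First slide the inspection lamp's dimmer along its track until the white line on its grip is at the green mark, then take the yellow probe out of its holder and hold its sprung brass tip on the red dot of the piston's tilted crown, with the probe square to the crown and pressed gently so that the tip is about half pushed in. Finish while still holding the probe there, steady, with the dimmer still at its mark; never push hard on the piston, and leave the other engine parts and the oil bottle where they are.

Things in the scene. Friction and masses are not known exactly. Their poses are not given: they have to be found in the camera images.
- lamp: fixed white lamp: base 190 x 200 x 30 mm (its x, y, z; origin: centre of underside; yaw up to 0.3 rad). Black rocker (not used) at x +50, y +55 mm. A gooseneck rises from x +70, y -70 mm to a shade 350 to 450 mm up over the +x, -y corner. The dimmer track runs along the lamp's y at x -45 mm; beside it on the -x side is a green mark 14 mm wide.
- dimmer (a joint): position of the dimmer grip along its track, 0 to 0.100 m, growing toward the lamp's +y; 0.080 is centred on the green mark (the mark spans 0.073 to 0.087). Starts between 0 and 0.05, stays where it is left, sliding friction 1.5 N.
- dimmer_top (a point): centre of the top of the dimmer's black grip, 70 mm above the work surface; the grip is a block 28 mm (lamp x) by 20 mm (lamp y, the sliding direction) by 40 mm high standing on the lamp base's top at 30 mm, with a white line across its middle. Axes as the lamp's.
- dimmer_mark (a point): where dimmer_top is when the dimmer is exactly at the green mark. Axes as the lamp's.
- nest: fixed blue stand 110 x 100 mm (origin at the centre of its underside, z up, yaw varies up to 0.5 rad) carrying a piston, whose crown leans 20 degrees toward the stand's own -x. It may stand left or in the middle, exchanged with the probe holder.
- piston: aluminium piston, 68 mm across, 50 mm tall, held in the stand and leaning 20 degrees; origin at the centre of its underside, its z axis is its own axis, pointing out of the flat crown (crown at z +50 mm; crown centre about 95 mm above the work surface). Turned about its own axis at random; stiff, does not turn under the probe.
- spot (a point): centre of the red dot, 12 mm across, on the piston's flat crown, 16 mm from the crown's centre; axes as the piston's: z points out of the crown, square to it. (A blue dot on the same crown is not the target.)
- holder: fixed grey block 60 x 60 x 62 mm with a 19 mm hole straight down from its top, in which the probe stands; origin at the centre of its underside.
- probe: loose yellow pen-like probe, 0.08 to 0.17 kg, upright in the holder. Origin on its axis at the underside of its black collar (30 mm across, 6 mm high), which rests on the holder's top at 62 mm; z up its axis. Above the collar is a round yellow grip, 22 mm across, from z +6 to +72 mm; below is a steel nose 14 mm across to z -40 mm, then the brass tip to z -56 mm.
- plunger (a joint): how far the brass tip is pushed into the probe, 0 (out) to 0.012 m (fully in); spring: 1 N to start moving, 350 N/m, about 3 N at half way (0.006), hard stop at 0.012.
- probe_tip (a point): lowest point of the brass tip (ball end, 3 mm radius); on the probe's axis, 56 mm below the probe's origin when the tip is out. Axes as the probe's.
- camshaft: bystander: steel camshaft standing on its white nylon gear, 83 mm across, 112 mm tall; origin at its underside's centre
- crankshaft: bystander: forged steel crankshaft lying flat, 203 mm long (its x), 85 mm wide, 40 mm high; origin at its underside's centre
- float: bystander: brass carburetor float, disc 48 mm across, 18 mm high, with a hinge tab on its x side; origin at its underside's centre
- oil_bottle: bystander: grey oil bottle with red cap, 64 mm across, 170 mm tall; origin at its underside's centre

How it is judged:
By the outcome, as a careful person would: the job done as asked, in the order asked, and still so for the second after the job is handed in, while the arm keeps its last pose, push and grip.
It also fails if it takes over 54 s, if anything falls off the work surface, if the arm or the gripper's body presses on something with over 40 N, if the wrist force passes 120 N, or if a joint passes its speed limit or range.

## Working session

There is one attempt and no reset: what is moved stays moved. The work goes in short steps, Python scripts to look and compute and a shell command to move; the robot and the scene stay as the last step left them, time stands still between calls to the robot, and variables do not carry over. Pictures are saved under pics/ and viewed, at most 10 in all, crops included, and the job is handed in when it is done.

```bash
ls; mkdir -p pics
python3 - <<'E'
from rig import ctrl
import cv2,numpy as np
s=ctrl.read_state();print(s['time'],s['ee_pos'],s['ee_rot'],ctrl.tip_extent,s['force'])
for n in("scene","top"):
    c=ctrl.camera_model(n);print(n,c)
    im=ctrl.snapshot(n);cv2.imwrite(f'pics/{n}0.png',im)
E
```

```text
pics
rig.py
shift.py
0.0 [0.23847963 0.49541244 0.40378664] [ 9.74915477e-01 -2.22573332e-01 -2.03201359e-04  9.40092051e-04] 0.1734 [ 1.02469144  1.22684112 -0.79877184]
scene {'vfov': 52.50402205357669, 'cx': 316.7624034399824, 'cy': 204.1804518457204, 'R': array([[-0.40571892,  0.91397957, -0.00578854],
       [ 0.66474528,  0.29072441, -0.68818096],
       [-0.62730047, -0.28305594, -0.72551599]]), 't': array([ 0.21545154, -0.33413979,  1.58651814])}
top {'vfov': 56.849846293882635, 'cx': 321.6363055907177, 'cy': 205.29035643158625, 'R': array([[ 0.01840908, -0.99972066,  0.01482275],
       [-0.99573802, -0.01967172, -0.09010446],
       [ 0.09037088, -0.01310084, -0.99582201]]), 't': array([0.02328081, 0.59482663, 1.03949445])}
```

View pics/scene0.png

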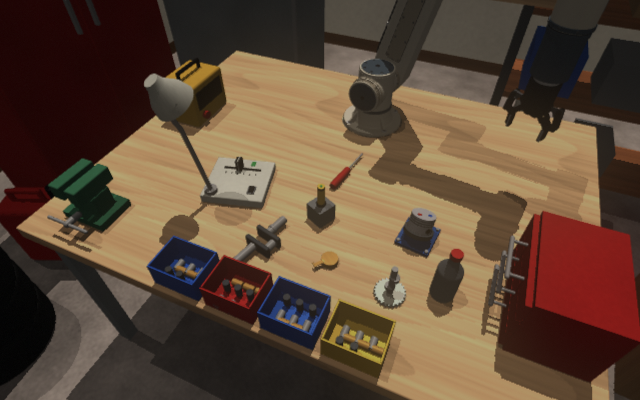

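View pics/top0.png

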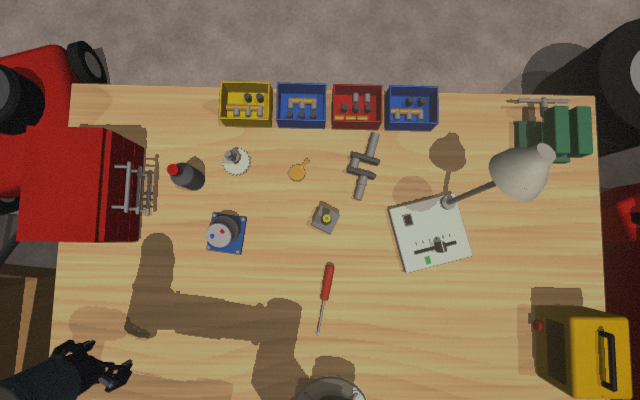

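The scene view shows the dimmer near (239,163), the probe in its holder near (320,195) and the piston near (422,222). In the top view they're near (438,243), (326,218) and (222,233). I'll enlarge these areas.

Run:
```python
import cv2,numpy as np
t=cv2.imread('pics/top0.png');s=cv2.imread('pics/scene0.png')
def c(im,x,y,w=100,h=75):return cv2.resize(im[y:y+h,x:x+w],(400,300),interpolation=cv2.INTER_CUBIC)
m=np.vstack([np.hstack([c(t,380,200),c(s,195,145)]),np.hstack([c(t,195,195,),c(s,370,190)])])
# holder top & scene inset pasted at right of the lower tiles (40x45 px windows)
def d(im,x,y):return cv2.resize(im[y:y+40,x:x+36],(144,160),interpolation=cv2.INTER_CUBIC)
m[440:,256:400]=d(t,308,200);m[440:,656:800]=d(s,304,183)
cv2.imwrite('pics/m1.png',m)
```

```text
(no output)
```

View pics/m1.png

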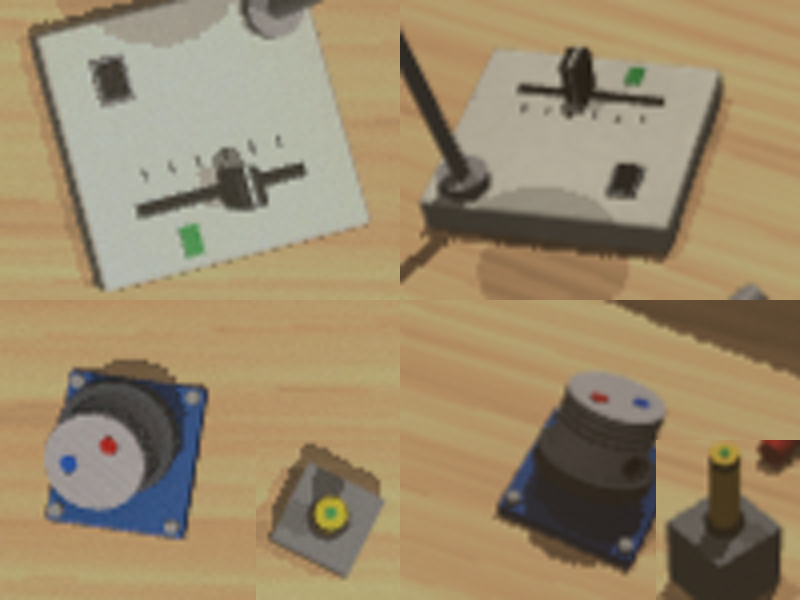

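The mosaic shows the green mark, the grip, the red and blue crown dots, the stand corners and the probe top clearly. I'll triangulate these.

```bash
cat > h.py <<'E'
from rig import ctrl
import numpy as np,cv2
def ray(c,p):
    f=200/np.tan(np.radians(c['vfov'])/2)
    R=np.array(c['R']);d=R.T@np.array([(p[0]-c['cx'])/f,(p[1]-c['cy'])/f,1]);o=-R.T@np.array(c['t'])
    return o,d/np.linalg.norm(d)
def tri(*obs):
    A=np.zeros((3,3));b=np.zeros(3);rs=[ray(c,p) for c,p in obs]
    for o,d in rs:
        M=np.eye(3)-np.outer(d,d);A+=M;b+=M@o
    X=np.linalg.solve(A,b)
    return X,max(np.linalg.norm((np.eye(3)-np.outer(d,d))@(X-o)) for o,d in rs)
def onz(c,p,z):
    o,d=ray(c,p);return o+d*(z-o[2])/d[2]
E
python3 - <<'E'
from h import *
np.set_printoptions(precision=4,suppress=True)
T=ctrl.camera_model('top');S=ctrl.camera_model('scene')
for n,a,b in [('green',(427.75,260),(253.75,164)),('red',(222.25,231.5),(419.5,214.5)),('crown',(218.75,235.25),(423.75,214.75)),('blue',(212,236),(430.25,215.75)),('probetop',(326.5,218.25),(321.25,186.75))]:
    print(n,*tri((T,a),(S,b)))
for p in [(388,208.75),(472,255),(405.5,272.5),(414.25,253),(456.25,242.25)]: print('lamp',onz(T,p,.03))
for p in [(75,72),(208,88),(185,238),(48,218)]: print('nest',onz(T,(195+p[0]/4,195+p[1]/4),.005))
E
```

```text
green [ 0.443  -0.2719  0.0245] 0.0003998521114147567
red [0.5124 0.3    0.0951] 0.0002899314872660991
crown [0.5023 0.3106 0.0885] 0.0002662908483724762
blue [0.5    0.328  0.0898] 0.00010589405512608814
probetop [0.5513 0.0231 0.1281] 0.0004651901745457886
lamp [ 0.5877 -0.1567  0.03  ]
lamp [ 0.4598 -0.3978  0.03  ]
lamp [ 0.4071 -0.2069  0.03  ]
lamp [ 0.4625 -0.2321  0.03  ]
lamp [ 0.4953 -0.3531  0.03  ]
nest [0.5674 0.3496 0.005 ]
nest [0.5575 0.2522 0.005 ]
nest [0.4484 0.2648 0.005 ]
nest [0.461  0.3643 0.005 ]
```

```bash
python3 - <<'E'
from h import *
from scipy.spatial.transform import Rotation as Ro
np.set_printoptions(precision=4,suppress=True)
T=ctrl.camera_model('top');S=ctrl.camera_model('scene')
print('shade',*tri((T,(518,172)),(S,(172,100))),'shade tip',*tri((T,(545,153)),(S,(155,82))))
print('neck mid',*tri((T,(495,183)),(S,(187,130))))
s=ctrl.read_state();w=ctrl.camera_model('wrist');R=Ro.from_quat(s['ee_rot']).as_matrix()
o=-w['R'].T@w['t'];print(w['vfov'],'cam in tool',R.T@(o-s['ee_pos']),R.T@w['R'].T,'tool',R)
E
cat >> h.py <<'E'
from scipy.spatial.transform import Rotation as Ro
from scipy.linalg import logm,expm
np.set_printoptions(precision=4,suppress=True)
def down(yaw): # tool down, tool x at angle yaw
    c,s=np.cos(yaw),np.sin(yaw);return np.array([[c,s,0],[s,-c,0],[0,0,-1.]])
def H(R,p):
    M=np.eye(4);M[:3,:3]=R;M[:3,3]=p;return M
def row(pos,R,n,cur=None):
    s=ctrl.read_state()
    A=H(Ro.from_quat(s['ee_rot']).as_matrix(),s['ee_pos']) if cur is None else cur
    D=np.linalg.inv(A)@H(R,pos);x=np.real(expm(np.real(logm(D))/n))
    r=np.r_[x[:3,3],Ro.from_matrix(x[:3,:3]).as_rotvec()]
    print('row x',n,np.round(r,4),'len',np.linalg.norm(r[:3]),np.linalg.norm(r[3:]),'total',np.round(np.r_[D[:3,3],Ro.from_matrix(D[:3,:3]).as_rotvec()],4))
def snap(n,f):
    c=ctrl.camera_model(n);im=ctrl.snapshot(n);cv2.imwrite(f'pics/{f}.png',im)
    np.save(f'pics/{f}.npy',c,allow_pickle=True)
def cam(f):return np.load(f'pics/{f}.npy',allow_pickle=True).item()
E
python3 -c "
from h import *
row([.47,-.28,.36],down(.27-np.pi),25)"
```

```text
row x 25 [ 0.0396 -0.0136  0.0018  0.     -0.0001  0.0969] len 0.041908070942405125 0.09691020640720834 total [ 0.545   0.5981  0.0449  0.0007 -0.0021  2.4228]
```

```bash
echo '[[[0.0396, -0.0136, 0.0018, 0, 0, 0.097], [0.0396, -0.0136, 0.0018, 0, 0, 0.097], [0.0396, -0.0136, 0.0018, 0, 0, 0.097], [0.0396, -0.0136, 0.0018, 0, 0, 0.097], [0.0396, -0.0136, 0.0018, 0, 0, 0.097]]]' | python3 shift.py
python3 -c "
from h import *
snap('wrist','w1')"
echo '[[[0.0396, -0.0136, 0.0018, 0, 0, 0.097], [0.0396, -0.0136, 0.0018, 0, 0, 0.097], [0.0396, -0.0136, 0.0018, 0, 0, 0.097], [0.0396, -0.0136, 0.0018, 0, 0, 0.097], [0.0396, -0.0136, 0.0018, 0, 0, 0.097]]]' | python3 shift.py
python3 -c "
from h import *
snap('wrist','w2')"
echo '[[[0.0396, -0.0136, 0.0018, 0, 0, 0.097], [0.0396, -0.0136, 0.0018, 0, 0, 0.097], [0.0396, -0.0136, 0.0018, 0, 0, 0.097], [0.0396, -0.0136, 0.0018, 0, 0, 0.097], [0.0396, -0.0136, 0.0018, 0, 0, 0.097]]]' | python3 shift.py
python3 -c "
from h import *
snap('wrist','w3')"
echo '[[[0.0396, -0.0136, 0.0018, 0, 0, 0.097], [0.0396, -0.0136, 0.0018, 0, 0, 0.097], [0.0396, -0.0136, 0.0018, 0, 0, 0.097], [0.0396, -0.0136, 0.0018, 0, 0, 0.097], [0.0396, -0.0136, 0.0018, 0, 0, 0.097]]]' | python3 shift.py
echo '[[[0.0396, -0.0136, 0.0018, 0, 0, 0.097], [0.0396, -0.0136, 0.0018, 0, 0, 0.097], [0.0396, -0.0136, 0.0018, 0, 0, 0.097], [0.0396, -0.0136, 0.0018, 0, 0, 0.097], [0.0396, -0.0136, 0.0018, 0, 0, 0.097]]]' | python3 shift.py
python3 -c "
from h import *
snap('wrist','w4')
for i in (1,2,3,4):
  c=cam(f'w{i}');f=200/np.tan(np.radians(c['vfov'])/2)
  for n,X in dict(red=[.512,.300,.095],probe=[.551,.023,.134],dim=[.473,-.261,.07]).items():
    Y=c['R']@np.array(X)+c['t'];print(i,n,Y[:2]/Y[2]*f+[c['cx'],c['cy']])
row([.47,-.28,.36],down(.27-np.pi),1)
"
```

```text
time: 0.6
ee_pos: [0.4374, 0.4313, 0.3947]
ee_rot: [0.892, -0.452, -0.0, 0.001]
force: [-0.5, 0.4, 0.3]
finger_gap: 0.0854
grasp_force: 0.0
time: 1.15
ee_pos: [0.582, 0.2824, 0.3856]
ee_rot: [0.758, -0.653, -0.0, 0.001]
force: [0.7, -0.1, 0.9]
finger_gap: 0.0853
grasp_force: 0.0
time: 1.7
ee_pos: [0.6403, 0.0832, 0.3767]
ee_rot: [-0.579, 0.816, 0.0, -0.001]
force: [0.9, 0.4, -0.4]
finger_gap: 0.0852
grasp_force: 0.0
time: 2.25
ee_pos: [0.599, -0.1201, 0.3679]
ee_rot: [-0.366, 0.931, 0.0, -0.001]
force: [-0.4, -0.7, -0.2]
finger_gap: 0.0855
grasp_force: 0.0
time: 2.75
ee_pos: [0.4677, -0.2808, 0.359]
ee_rot: [-0.132, 0.991, 0.0, -0.0]
force: [0.7, 0.1, -0.8]
finger_gap: 0.0854
grasp_force: 0.0
1 red [350.9509 -30.5167]
1 probe [ 718.4554 -796.1433]
1 dim [ 1238.411  -1176.1168]
2 red [407.6649 217.1852]
2 probe [ 471.422  -311.6547]
2 dim [ 755.4697 -982.9755]
3 red [542.1623 363.6684]
3 probe [435.763   60.2178]
3 dim [ 408.9919 -526.2338]
4 red [961.3438 410.3998]
4 probe [698.2977 420.4897]
4 dim [346.1493 197.0304]
row x 1 [-0.0069  0.0016 -0.0007  0.0007 -0.0028 -0.0139] len 0.007108089772091444 0.0142074599284138 total [-0.0069  0.0016 -0.0007  0.0007 -0.0028 -0.0139]
```

```bash
echo '[[[-0.007, -0.03, 0, 0, -0.003, -0.014], [0, -0.02, 0, 0, 0, 0]]]' | python3 shift.py
python3 - <<'E'
from h import *
snap('wrist','w5')
def c(f,x,y):
    im=cv2.imread(f'pics/{f}.png')[y:y+150,x:x+200];return cv2.resize(im,(400,300),interpolation=cv2.INTER_CUBIC)
print(c('w5',240,130).shape)
m=np.vstack([np.hstack([c('w4',240,130),c('w5',240,130)]),np.hstack([c('w2',310,140),c('w3',440,250)])])
cv2.imwrite('pics/m2.png',m)
E
```

```text
time: 3.0
ee_pos: [0.4892, -0.3271, 0.3595]
ee_rot: [-0.141, 0.99, 0.0, 0.001]
force: [0.5, -0.2, 0.1]
finger_gap: 0.0851
grasp_force: 0.0
(300, 400, 3)
```

View pics/m2.png

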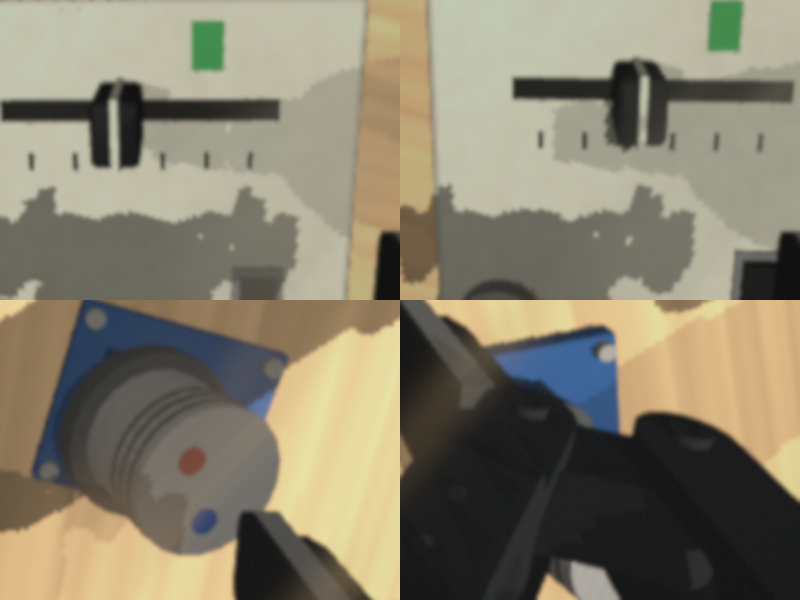

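The mosaic shows the grip top centred at wrist px (298,195) in w4 and (361.5,184) in w5. The green mark is at (344,153) and (403,143), and the red dot is at (406,220.5) in w2.

Run:
```python
from h import *
a,b=cam('w4'),cam('w5')
g=tri((a,(298,195)),(b,(361.5,184)));m=tri((a,(344,153)),(b,(403,143)));print('grip',g,'mark',m)
G=(onz(a,(298,195),.07)+onz(b,(361.5,184),.07))/2;M=(onz(a,(344,153),.03)+onz(b,(403,143),.03))/2
print(G,onz(b,(361.5,184),.07),M)
# track direction in w4/w5 tiles at z=.03
for c,p,q in[(a,(240,185),(379,184.5)),(b,(296.5,174),(436,176))]:
    P,Q=onz(c,p,.03),onz(c,q,.03);print('track',P,Q,(P+Q)/2,np.linalg.norm(P-Q),np.arctan2(-(Q-P)[0],(Q-P)[1]))
u=np.array([-np.sin(.27),np.cos(.27),0]);print('slide',(M-G)@u)
row([G[0],G[1],.20],down(.27-np.pi),1)
T=ctrl.camera_model('top');S=ctrl.camera_model('scene');w=cam('w2')
print('red',tri((T,(222.25,231.5)),(S,(419.5,214.5)),(w,(406,220.5))),tri((T,(222.25,231.5)),(w,(406,220.5))),onz(w,(406,220.5),.095))
```

```text
grip (array([ 0.4828, -0.2978,  0.0654]), np.float64(0.00011806670334673446)) mark (array([ 0.4458, -0.2684,  0.0313]), np.float64(2.11098552914261e-05))
[ 0.4816 -0.2982  0.07  ] [ 0.4819 -0.2986  0.07  ] [ 0.4459 -0.2682  0.03  ]
track [ 0.4982 -0.3502  0.03  ] [ 0.4652 -0.2301  0.03  ] [ 0.4817 -0.2902  0.03  ] 0.12460383430093046 0.2684392002906534
track [ 0.4984 -0.3497  0.03  ] [ 0.4654 -0.2298  0.03  ] [ 0.4819 -0.2898  0.03  ] 0.12433337874585441 0.26828497430177384
slide 0.03845975217121353
row x 1 [-0.0005  0.0319  0.1588 -0.0004  0.0017  0.0108] len 0.16201283364203065 0.010950082964864813 total [-0.0005  0.0319  0.1588 -0.0004  0.0017  0.0108]
red (array([0.513 , 0.3008, 0.0962]), np.float64(0.001737027080248197)) (array([0.5129, 0.3009, 0.0965]), np.float64(0.0015319959653827882)) [0.5127 0.303  0.095 ]
```

```bash
echo '[[[0, 0.0106, 0.046, 0, 0, 0.004], [0, 0.0106, 0.046, 0, 0.001, 0.004], [0, 0.0106, 0.046, 0, 0, 0.003]]]' | python3 shift.py 0.045
python3 -c "
from h import *
row([.4816,-.2982,.22],down(.27-np.pi),1)"
```

```text
time: 3.35
ee_pos: [0.4804, -0.2948, 0.2201]
ee_rot: [-0.135, 0.991, 0.0, 0.001]
force: [0.7, -0.4, -0.8]
finger_gap: 0.0457
grasp_force: 0.0
row x 1 [-0.0003 -0.0036  0.0001  0.0001  0.0025  0.0004] len 0.003624647699268386 0.0024923206677464785 total [-0.0003 -0.0036  0.0001  0.0001  0.0025  0.0004]
```

```bash
echo '[[[0, -0.0036, 0, 0, 0.0025, 0], [0, 0, 0, 0, 0, 0], [0, 0, 0, 0, 0, 0], [0, 0, 0, 0, 0, 0]]]' | python3 shift.py 0.0 25
python3 -c "
from h import *
snap('wrist','w6')
row([.4816,-.2982,.22],down(.27-np.pi),1)
row([.4738,-.2600,.22],down(.27-np.pi),1)"
```

```text
time: 3.75
ee_pos: [0.4814, -0.299, 0.2213]
ee_rot: [-0.134, 0.991, 0.001, -0.001]
force: [-1.4, -1.9, -16.1]
finger_gap: 0.0195
grasp_force: 30.9
row x 1 [-0.0004  0.0007  0.0013  0.0014 -0.0015 -0.0002] len 0.0015198642642624512 0.0020720039630544424 total [-0.0004  0.0007  0.0013  0.0014 -0.0015 -0.0002]
row x 1 [-0.0031  0.0396  0.0014  0.0014 -0.0015 -0.0002] len 0.03969516492450318 0.0020720039630544424 total [-0.0031  0.0396  0.0014  0.0014 -0.0015 -0.0002]
```

```bash
echo '[[[0, 0.01, 0.0005, 0, 0, 0], [0, 0.01, 0.0005, 0, 0, 0], [0, 0.01, 0, 0, 0, 0], [0, 0.0085, 0, 0, 0, 0], [0, 0, 0, 0, 0, 0]]]' | python3 shift.py
python3 -c "
from h import *
snap('wrist','w7');snap('top','t7')
s=ctrl.read_state();print(s['ee_pos'],s['force'])
p=s['ee_pos'];u=np.array([-np.sin(.2684),np.cos(.2684),0]);print('travel',(p-[.4816,-.2985,.22])@u,'to mark',([.4459,-.2682,.03]-p)@u,'s',(p-[.4818,-.29,0])@u+.05)
im=cv2.imread('pics/w7.png')[100:400,120:520];cv2.imwrite('pics/m3.png',cv2.resize(im,(800,600)))
"
```

```text
time: 4.3
ee_pos: [0.4708, -0.2603, 0.2212]
ee_rot: [-0.136, 0.991, 0.0, -0.001]
force: [-5.7, 0.6, -6.6]
finger_gap: 0.0197
grasp_force: 32.1
[ 0.4709 -0.2607  0.2212] [-5.283  -1.0503 -5.8461]
travel 0.039262051455418084 to mark -0.0005796500087587294 s 0.0811194195886412
```

View pics/m3.png

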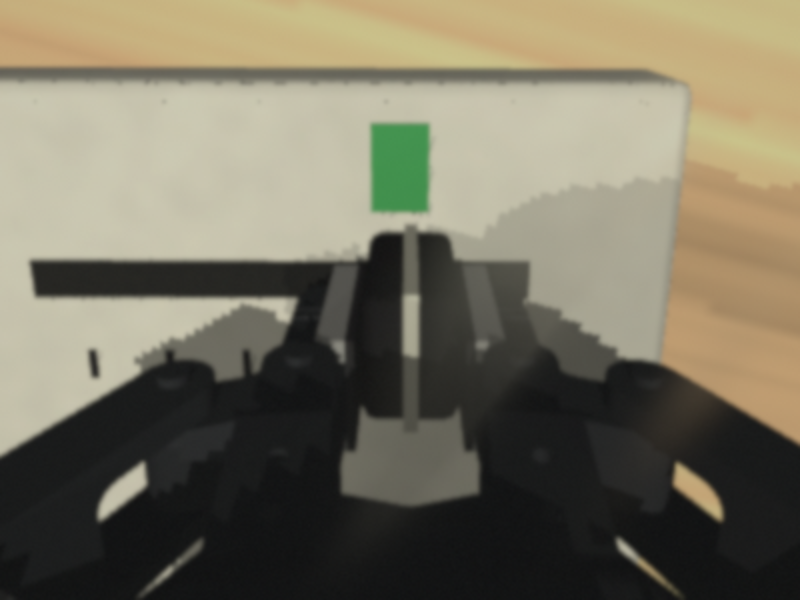

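The green mark's centre is at crop x=400 and the white line is at 411 (4.1 px/mm), so the grip is about 2.6 mm past the mark. I'll move it back, release and check.

```bash
echo '[[[0, -0.0015, 0, 0, 0, 0], [0, -0.0012, 0, 0, 0, 0], [0, 0, 0, 0, 0, 0]]]' | python3 shift.py
echo '[[[0, 0, 0, 0, 0, 0], [0, 0, 0, 0, 0, 0], [0, 0, 0, 0, 0, 0]]]' | python3 shift.py 0.045
echo '[[[0, 0, -0.03, 0, 0, 0], [0, 0, -0.045, 0, 0, 0], [0, 0, -0.045, 0, 0, 0], [0, 0, 0, 0, 0, 0]]]' | python3 shift.py
python3 -c "
from h import *
snap('wrist','w8')
im=cv2.imread('pics/w8.png')[60:260,220:480];cv2.imwrite('pics/m4.png',cv2.resize(im,(780,600),interpolation=cv2.INTER_CUBIC))
"
```

```text
time: 4.7
ee_pos: [0.4717, -0.2637, 0.2212]
ee_rot: [-0.135, 0.991, 0.0, -0.001]
force: [-5.5, 0.6, -5.8]
finger_gap: 0.0196
grasp_force: 32.1
time: 5.0
ee_pos: [0.4736, -0.2643, 0.2226]
ee_rot: [-0.135, 0.991, -0.001, 0.002]
force: [-0.1, 0.2, -0.7]
finger_gap: 0.0449
grasp_force: 0.0
time: 5.4
ee_pos: [0.4742, -0.2651, 0.349]
ee_rot: [-0.136, 0.991, -0.004, 0.007]
force: [-0.2, 0.7, -0.6]
finger_gap: 0.0452
grasp_force: 0.0
```

View pics/m4.png

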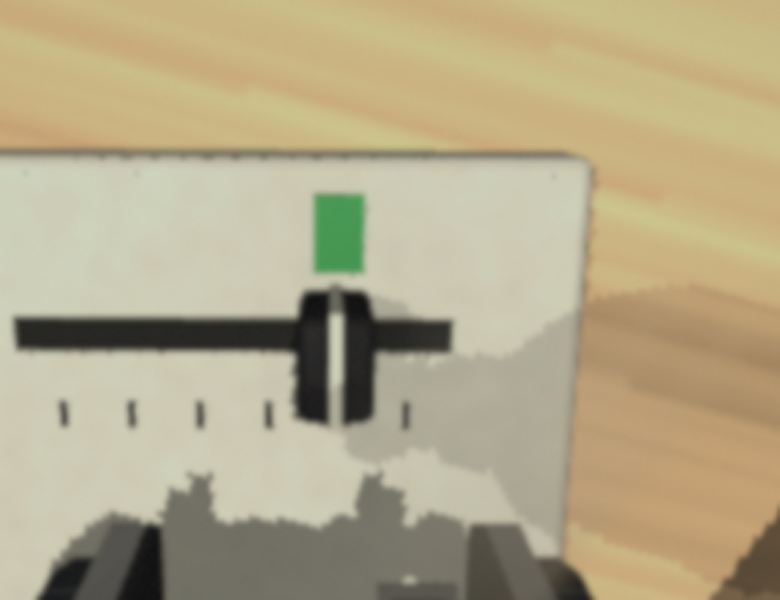

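The white line is at crop x≈336.5 and the green centre at 339.5, so it's within 1 mm of the mark. Next is the probe.

```bash
python3 -c "
from h import *
row([.53,-.01,.37],down(-2.87),6)"
```

```text
row x 6 [-0.0205  0.0383 -0.0041 -0.001   0.0014 -0.    ] len 0.04365771345352953 0.0017050167679268486 total [-0.1229  0.23   -0.025  -0.0059  0.0084 -0.0001]
```

```bash
echo '[[[-0.0205, 0.0383, -0.004, -0.001, 0.0014, 0], [-0.0205, 0.0383, -0.004, -0.001, 0.0014, 0], [-0.0205, 0.0383, -0.004, -0.001, 0.0014, 0], [-0.0205, 0.0383, -0.004, -0.001, 0.0014, 0], [-0.0205, 0.0383, -0.004, -0.001, 0.0014, 0]]]' | python3 shift.py
echo '[[[-0.0205, 0.0383, -0.004, -0.001, 0.0014, 0], [0, 0, 0, 0, 0, 0]]]' | python3 shift.py
python3 -c "
from h import *
snap('wrist','w9')"
echo '[[[0, 0.04, 0, 0, 0, 0], [0, 0, 0, 0, 0, 0]]]' | python3 shift.py
python3 -c "
from h import *
snap('wrist','w10')
m=[]
for f in('w9','w10'):
  c=cam(f);F=200/np.tan(np.radians(c['vfov'])/2);Y=c['R']@np.array([.551,.023,.134])+c['t'];u=(Y[:2]/Y[2]*F+[c['cx'],c['cy']]).astype(int);
  x,y=u-[60,80];print(x,y)
  m.append(cv2.resize(cv2.imread(f'pics/{f}.png')[y:y+180,x:x+120],(400,600),interpolation=cv2.INTER_CUBIC))
cv2.imwrite('pics/m5.png',np.hstack(m))
"
```

```text
time: 5.95
ee_pos: [0.5201, -0.0505, 0.3606]
ee_rot: [-0.135, 0.991, 0.002, -0.004]
force: [0.7, -0.3, -1.2]
finger_gap: 0.0449
grasp_force: 0.0
time: 6.15
ee_pos: [0.5305, -0.0058, 0.3646]
ee_rot: [-0.137, 0.99, 0.003, -0.004]
force: [-0.4, 0.8, 0.2]
finger_gap: 0.0446
grasp_force: 0.0
time: 6.4
ee_pos: [0.5181, 0.0303, 0.3646]
ee_rot: [-0.136, 0.991, 0.003, -0.005]
force: [-1.1, 0.3, -0.4]
finger_gap: 0.0451
grasp_force: 0.0
295 172
235 176
```

View pics/m5.png

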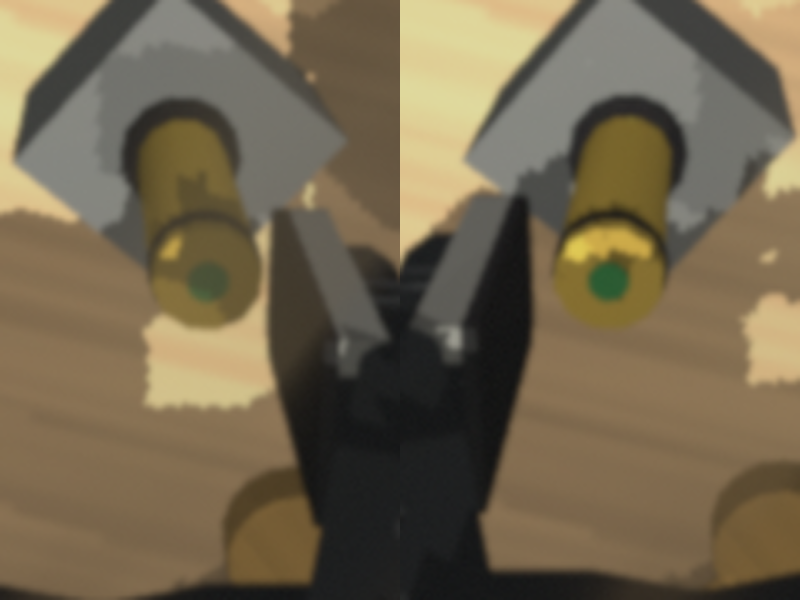

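The probe top's green dot is at (357.4,256) in w9 and (297.7,260.3) in w10.

Run:
```python
from h import *
a,b=cam('w9'),cam('w10');p,q=(357.4,256),(297.7,260.3)
print(tri((a,p),(b,q)),onz(a,p,.134),onz(b,q,.134))
P=(onz(a,p,.134)+onz(b,q,.134))/2
row([P[0],P[1],.32],down(-2.87),2)
row([P[0],P[1],.259],down(-2.87),3)
```

```text
(array([0.5532, 0.0248, 0.1343]), np.float64(0.0001675258901973161)) [0.5532 0.0248 0.134 ] [0.5536 0.0248 0.134 ]
row x 2 [-0.0164 -0.0069  0.0222  0.0031 -0.0045  0.0004] len 0.0284875679733271 0.005447867039914448 total [-0.0329 -0.0139  0.0444  0.0062 -0.0089  0.0009]
row x 3 [-0.0111 -0.0047  0.0352  0.0021 -0.003   0.0003] len 0.03715733410008954 0.003631911359942965 total [-0.0335 -0.0143  0.1054  0.0062 -0.0089  0.0009]
```

```bash
echo '[[[-0.0164, -0.007, 0.017, 0.003, -0.0045, 0], [-0.0164, -0.007, 0.017, 0.003, -0.0045, 0.001], [0, 0, 0, 0, 0, 0], [0, 0, 0, 0, 0, 0]]]' | python3 shift.py 0.06
python3 -c "
from h import *
row([.5534,.0248,.259],down(-2.87),3)"
```

```text
time: 6.85
ee_pos: [0.5539, 0.0228, 0.3302]
ee_rot: [-0.134, 0.991, -0.0, -0.001]
force: [0.1, 0.2, 0.9]
finger_gap: 0.0603
grasp_force: 0.0
row x 3 [-0.0001  0.0007  0.0237 -0.0001 -0.0005 -0.0011] len 0.023748123973412427 0.0011657217719366465 total [-0.0002  0.0021  0.0712 -0.0003 -0.0014 -0.0032]
```

```bash
echo '[[[0, 0.001, 0.025, 0, -0.001, -0.002], [0, 0.001, 0.025, 0, 0, -0.001], [0, 0, 0.021, 0, 0, 0], [0, 0, 0, 0, 0, 0]]]' | python3 shift.py
echo '[[[0, 0, 0, 0, 0, 0], [0, 0, 0, 0, 0, 0], [0, 0, 0, 0, 0, 0], [0, 0, 0, 0, 0, 0], [0, 0, 0, 0, 0, 0]]]' | python3 shift.py 0.0 60
```

```text
time: 7.25
ee_pos: [0.5521, 0.0252, 0.2579]
ee_rot: [-0.136, 0.991, -0.0, -0.002]
force: [-0.1, -0.0, -0.0]
finger_gap: 0.0601
grasp_force: 0.0
time: 7.75
ee_pos: [0.5539, 0.0259, 0.2615]
ee_rot: [-0.136, 0.991, -0.0, 0.002]
force: [-0.3, -0.1, 5.5]
finger_gap: 0.0209
grasp_force: 58.3
```

```bash
echo '[[[0, 0, -0.02, 0, 0, 0], [0, 0, -0.03, 0, 0, 0], [0, 0, -0.03, 0, 0, 0], [0, 0, -0.03, 0, 0, 0], [0, 0, 0, 0, 0, 0]]]' | python3 shift.py
echo '[[[0, 0, 0, 0, 0, 0]]]' | python3 shift.py
python3 -c "
from h import *
snap('wrist','w11');snap('scene','s11')
s=ctrl.read_state();p=s['ee_pos']+Ro.from_quat(s['ee_rot']).as_matrix()@[0,0,.2555];print(p)
m=[]
for f in('w11','s11'):
  c=cam(f);F=200/np.tan(np.radians(c['vfov'])/2);Y=c['R']@p+c['t'];u=Y[:2]/Y[2]*F+[c['cx'],c['cy']];print(u)
  h=60 if f[0]=='w' else 30
  x,y=(u-[h*.667,h]).astype(int);print(x,y,h)
  m.append(cv2.resize(cv2.imread(f'pics/{f}.png')[y:y+h*3//2,x:x+h*4//3],(400,450),interpolation=cv2.INTER_CUBIC))
cv2.imwrite('pics/m6.png',np.hstack(m))
"
```

```text
time: 8.25
ee_pos: [0.5541, 0.0257, 0.3747]
ee_rot: [-0.136, 0.991, 0.0, 0.005]
force: [0.6, 0.6, -2.0]
finger_gap: 0.0207
grasp_force: 59.1
time: 8.35
ee_pos: [0.5531, 0.0259, 0.3702]
ee_rot: [-0.136, 0.991, 0.0, 0.001]
force: [0.6, 0.0, -1.1]
finger_gap: 0.0208
grasp_force: 59.1
[0.5526 0.0259 0.1131]
[323.5214 194.4483]
283 134 60
[321.789 191.1  ]
301 161 30
```

View pics/m6.png

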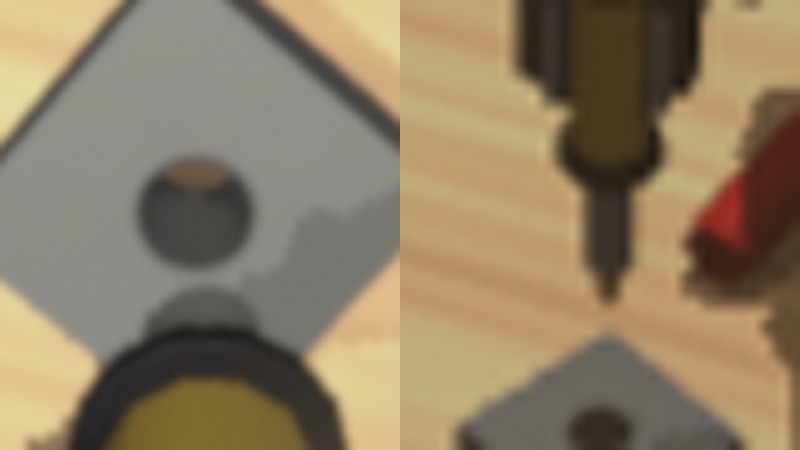

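The scene view shows the tip at (322,191.5), where (321.8,191.1) was predicted, so the tip sits 255.5 mm ahead of the TCP. Now I'll look at the crown again from two places.

```bash
python3 -c "
from h import *
row([.585,.27,.41],down(-2.87),6)"
```

```text
row x 6 [-0.0161  0.0378 -0.0069  0.0001 -0.0002  0.0002] len 0.04162395901111226 0.0002579493425950865 total [-0.0967  0.2265 -0.0414  0.0006 -0.001   0.0011]
```

```bash
echo '[[[-0.0161, 0.0378, -0.007, 0, 0, 0], [-0.0161, 0.0378, -0.007, 0, 0, 0], [-0.0161, 0.0378, -0.007, 0, 0, 0], [-0.0161, 0.0378, -0.007, 0, 0, 0], [-0.0161, 0.0378, -0.007, 0, 0, 0]]]' | python3 shift.py
echo '[[[-0.0161, 0.0378, -0.006, 0, 0, 0], [0, 0, 0, 0, 0, 0], [0, 0, 0, 0, 0, 0]]]' | python3 shift.py
python3 -c "
from h import *
snap('wrist','w12')"
echo '[[[0, 0.04, 0, 0, 0, 0], [0, 0.03, 0, 0, 0, 0], [0, 0, 0, 0, 0, 0], [0, 0, 0, 0, 0, 0]]]' | python3 shift.py
python3 -c "
from h import *
snap('wrist','w13')
m=[]
for f in('w12','w13'):
  c=cam(f);F=200/np.tan(np.radians(c['vfov'])/2);Y=c['R']@np.array([.510,.304,.08])+c['t'];u=(Y[:2]/Y[2]*F+[c['cx'],c['cy']]).astype(int)
  x,y=np.maximum(u-[90,115],0);print(x,y)
  m.append(cv2.resize(cv2.imread(f'pics/{f}.png')[y:y+230,x:x+180],(400,511),interpolation=cv2.INTER_CUBIC))
cv2.imwrite('pics/m7.png',np.hstack(m))
"
```

```text
time: 8.95
ee_pos: [0.5797, 0.2311, 0.4037]
ee_rot: [-0.136, 0.991, -0.0, -0.001]
force: [0.5, 0.2, -0.1]
finger_gap: 0.0207
grasp_force: 59.1
time: 9.25
ee_pos: [0.585, 0.2713, 0.4088]
ee_rot: [-0.137, 0.991, -0.001, -0.001]
force: [0.9, -0.1, -0.9]
finger_gap: 0.0207
grasp_force: 59.2
time: 9.7
ee_pos: [0.5662, 0.337, 0.4104]
ee_rot: [-0.136, 0.991, -0.0, 0.0]
force: [-0.4, -0.2, -1.2]
finger_gap: 0.0205
grasp_force: 59.2
296 0
214 0
```

View pics/m7.png

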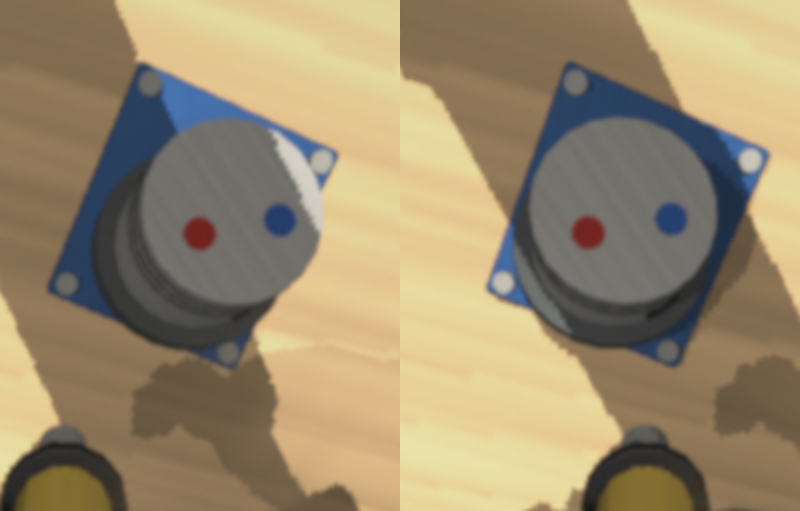

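In w12 and w13 the red dot is at (385.8,105.1) and (298.8,104.9). The blue dot, the crown outline and the four plate screws are clear in both, so I'll solve for the crown pose.

Run:
```python
from h import *
a,b=cam('w12'),cam('w13');T=ctrl.camera_model('top');S=ctrl.camera_model('scene')
p=lambda x,y:(296+x/2.2222,y/2.2222)
q=lambda x,y:(214+(x-400)/2.2222,y/2.2222)
X={}
for n,u,v in[('red',(199.5,233.5),(588.5,233)),('blue',(279.5,220),(671,219)),('crown',(231.5,211.5),(622.5,210.5)),
 ('s1',(150,82),(576,82)),('s2',(321,161),(750,160)),('s3',(228,352),(668,350)),('s4',(66,284),(503,282)),
 ('c1',(140,63),(568,62)),('c2',(338,154),(769,153)),('c3',(233,367),(680,366)),('c4',(50,291),(487,291))]:
    X[n],r=tri((a,p(*u)),(b,q(*v)));print(n,X[n],r)
an=lambda v:np.arctan2(v[1],v[0])
for k in 'sc':
    w=[X[k+str(i)] for i in(1,2,3,4)];print(k,'edges',[ (round(an(w[(i+1)%4]-w[i]),3),round(np.linalg.norm((w[(i+1)%4]-w[i])[:2]),4)) for i in range(4)],'ctr',sum(w)/4)
print('all red',tri((T,(222.25,231.5)),(S,(419.5,214.5)),(cam('w2'),(406,220.5)),(a,p(199.5,233.5)),(b,q(588.5,233))))
```

```text
red [0.5148 0.3018 0.0993] 0.00012995391619464417
blue [0.5024 0.329  0.0936] 5.953265649827514e-05
crown [0.5043 0.3113 0.0938] 3.806851775433466e-05
s1 [0.4583 0.2752 0.0146] 0.00017240133233901954
s2 [0.4688 0.3587 0.0157] 8.37508715998869e-05
s3 [0.5624 0.3474 0.0143] 2.5102082992040115e-05
s4 [0.5523 0.2635 0.0145] 0.00014467558056517306
c1 [0.4507 0.2689 0.0075] 3.827627438455631e-05
c2 [0.4631 0.3668 0.0098] 8.939495783820347e-05
c3 [ 0.5713  0.3568 -0.0024] 0.000243320138384445
c4 [0.5578 0.2572 0.0158] 0.0003188410674032982
s edges [(np.float64(1.446), np.float64(0.0842)), (np.float64(-0.121), np.float64(0.0943)), (np.float64(-1.69), np.float64(0.0845)), (np.float64(3.018), np.float64(0.0947))] ctr [0.5105 0.3112 0.0148]
c edges [(np.float64(1.445), np.float64(0.0987)), (np.float64(-0.092), np.float64(0.1086)), (np.float64(-1.705), np.float64(0.1004)), (np.float64(3.033), np.float64(0.1077))] ctr [0.5107 0.3124 0.0077]
all red (array([0.514 , 0.3011, 0.0972]), np.float64(0.002399926773102668))
```

```bash
cat >> h.py <<'E'
yaw=-.122;n=-np.sin(np.radians(20))*np.array([np.cos(yaw),np.sin(yaw),0])+[0,0,np.cos(np.radians(20))]
R0=down(-2.87);ax=np.cross(R0[:,2],-n);RT=Ro.from_rotvec(ax/np.linalg.norm(ax)*np.radians(20)).as_matrix()@R0
off=np.array([.0005,0,.2555]);red=np.array([.5148,.3018,.0993])
def goto(h,k):row(red+n*h-RT@off,RT,k)
def tipstate():
    s=ctrl.read_state();R=Ro.from_quat(s['ee_rot']).as_matrix();d=s['ee_pos']+R@off-red
    print('height',d@n,'lateral',d-(d@n)*n,'angle err',np.degrees(np.arccos(-R[:,2]@n)),'F.n',s['force']@n,s['force'],s['time'])
E
python3 -c "
from h import *
print(RT[:,2],n);goto(.03,5)"
```

```text
[ 0.3395 -0.0416 -0.9397] [-0.3395  0.0416  0.9397]
row x 5 [ 0.0307  0.004   0.0045  0.0267 -0.0644  0.0001] len 0.0313158576416974 0.06965458184245561 total [ 0.1488  0.018   0.0429  0.1333 -0.3218  0.0003]
```

```bash
echo '[[[0.0307, 0.004, 0.0045, 0.0267, -0.0644, 0], [0.0307, 0.004, 0.0045, 0.0267, -0.0644, 0], [0.0307, 0.004, 0.0045, 0.0267, -0.0644, 0], [0.0307, 0.004, 0.0045, 0.0267, -0.0644, 0], [0.0307, 0.004, 0.0045, 0.0267, -0.0644, 0]]]' | python3 shift.py
echo '[[[0, 0, 0, 0, 0, 0], [0, 0, 0, 0, 0, 0], [0, 0, 0, 0, 0, 0]]]' | python3 shift.py
python3 -c "
from h import *
tipstate();goto(.008,1)"
```

```text
time: 10.25
ee_pos: [0.4176, 0.3132, 0.3681]
ee_rot: [-0.133, 0.975, -0.044, 0.17]
force: [0.4, 0.2, 0.3]
finger_gap: 0.0209
grasp_force: 59.1
time: 10.55
ee_pos: [0.4192, 0.3147, 0.3693]
ee_rot: [-0.133, 0.976, -0.043, 0.169]
force: [0.5, -0.3, 0.4]
finger_gap: 0.0208
grasp_force: 59.2
height 0.031148661229907906 lateral [0.0019 0.0016 0.0006] angle err 0.20505818573575624 F.n 0.21687808640792142 [ 0.4538 -0.3275  0.4093] 10.55
row x 1 [ 0.0016 -0.0005  0.0231  0.002   0.0029 -0.0009] len 0.02320471751499658 0.0036847527726773877 total [ 0.0016 -0.0005  0.0231  0.002   0.0029 -0.0009]
```

```bash
echo '[[[0.001, 0, 0.01, 0.001, 0.002, 0], [0, 0, 0.011, 0.001, 0.001, 0], [0, 0, 0, 0, 0, 0], [0, 0, 0, 0, 0, 0]]]' | python3 shift.py
python3 -c "
from h import *
tipstate()
snap('wrist','w14');snap('scene','s14');snap('top','t14')
tipstate();m=[]
for f,h in(('w14',80),('s14',24),('t14',24)):
  c=cam(f);F=200/np.tan(np.radians(c['vfov'])/2);P=lambda X:(lambda Y:Y[:2]/Y[2]*F+[c['cx'],c['cy']])(c['R']@X+c['t'])
  u=P(red);x,y=np.maximum((u-[h/2,h/2]).astype(int),0);k=(400 if f[0]=='w' else 260)
  print(f,x,y,k/h,'red pred',(u-[x,y])*k/h,'tip',(P(red+n*.01)-[x,y])*k/h)
  m.append(cv2.resize(cv2.imread(f'pics/{f}.png')[y:y+h,x:x+h],(k,k),interpolation=cv2.INTER_CUBIC))
r=np.vstack(m[1:]);l=np.zeros((520,400,3),np.uint8);l[:400]=m[0]
cv2.imwrite('pics/m8.png',np.hstack([l,r]))
"
```

```text
time: 10.95
ee_pos: [0.425, 0.3137, 0.3471]
ee_rot: [-0.133, 0.976, -0.046, 0.167]
force: [0.6, -0.5, -0.3]
finger_gap: 0.0206
grasp_force: 59.2
height 0.008363014519439358 lateral [-0.0013 -0.0001 -0.0005] angle err 0.22947296242963114 F.n -0.48309267234854253 [ 0.5687 -0.4992 -0.2865] 10.95
height 0.00932257069642171 lateral [-0.001   0.0006 -0.0004] angle err 0.11417439167563075 F.n -0.7627239740106405 [ 0.5475 -0.0811 -0.6103] 11.1
w14 283 154 5.0 red pred [200.2061 202.1905] tip [199.6983 223.1257]
s14 408 202 10.833333333333334 red pred [131.0292 132.746 ] tip [142.709   98.9066]
t14 209 218 10.833333333333334 red pred [131.1595 136.4718] tip [118.9465 149.5794]
```

View pics/m8.png

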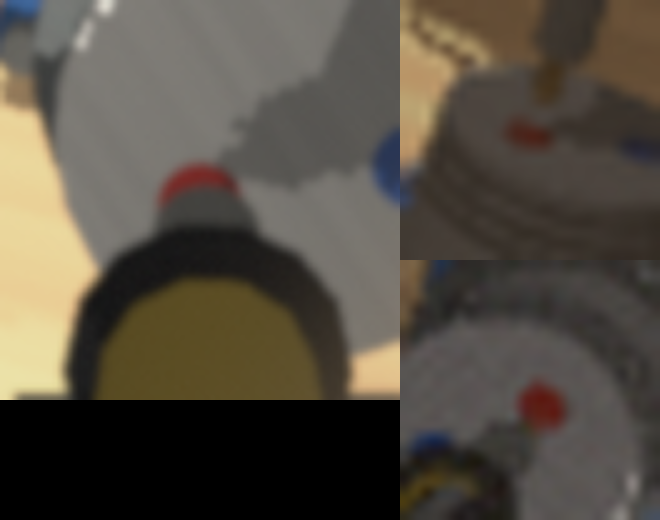

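The wrist crop shows the nose axis about 9 px (about 1.3 mm) off the dot centre along +tool y, and the scene view agrees. I'll correct that, then approach.

```bash
echo '[[[-0.0008, -0.0012, 0.002, 0, 0, 0], [0, 0, 0.002, 0, 0, 0], [0, 0, 0.002, 0, 0, 0], [0, 0, 0, 0, 0, 0], [0, 0, 0, 0, 0, 0]]]' | python3 shift.py
python3 -c "
from h import *
tipstate()"
echo '[[[0, 0, 0.002, 0, 0, 0], [0, 0, 0, 0, 0, 0], [0, 0, 0, 0, 0, 0]]]' | python3 shift.py
python3 -c "
from h import *
tipstate()"
echo '[[[0, 0, 0.002, 0, 0, 0], [0, 0, 0, 0, 0, 0], [0, 0, 0, 0, 0, 0]]]' | python3 shift.py
python3 -c "
from h import *
tipstate()"
```

```text
time: 11.6
ee_pos: [0.4276, 0.3126, 0.3425]
ee_rot: [-0.134, 0.976, -0.045, 0.167]
force: [0.1, 0.5, -0.8]
finger_gap: 0.0206
grasp_force: 59.2
height 0.003059619738332773 lateral [-0.0003 -0.0006 -0.0001] angle err 0.15160914850595708 F.n -0.7828315395083953 [ 0.0657  0.5242 -0.8326] 11.6
time: 11.9
ee_pos: [0.4283, 0.3125, 0.3406]
ee_rot: [-0.134, 0.976, -0.045, 0.167]
force: [-0.0, 0.0, -0.8]
finger_gap: 0.0207
grasp_force: 59.2
height 0.0010885885615332012 lateral [-0.0003 -0.0006 -0.0001] angle err 0.14835195946996063 F.n -0.725306747448637 [-0.0137  0.0199 -0.7777] 11.9
time: 12.2
ee_pos: [0.429, 0.3125, 0.339]
ee_rot: [-0.134, 0.976, -0.045, 0.167]
force: [-0.7, 0.8, 0.9]
finger_gap: 0.0208
grasp_force: 59.2
height -0.0006874914746529386 lateral [-0.0001 -0.0004 -0.    ] angle err 0.11225395908065937 F.n 1.16021173115688 [-0.7412  0.7801  0.9323] 12.2
```

```bash
cat > avg.sh <<'E'
for i in 1 2 3 4 5 6 7 8; do python3 -c "
from h import *
s=ctrl.read_state();R=Ro.from_quat(s['ee_rot']).as_matrix();d=s['ee_pos']+R@off-red;ctrl.snapshot('wrist');print(s['force']@n,d@n)"; done | awk '{a+=$1;b+=$2;q+=$1*$1}END{print "Fn",a/NR,"sd",sqrt(q/NR-a*a/NR/NR),"h",b/NR}'
E
bash avg.sh
echo '[[[0, 0, 0.002, 0, 0, 0], [0, 0, 0, 0, 0, 0], [0, 0, 0, 0, 0, 0]]]' | python3 shift.py >/dev/null; bash avg.sh
echo '[[[0, 0, 0.002, 0, 0, 0], [0, 0, 0, 0, 0, 0], [0, 0, 0, 0, 0, 0]]]' | python3 shift.py >/dev/null; bash avg.sh
```

```text
Fn 0.403314 sd 0.471653 h -0.000717502
Fn 1.27173 sd 0.533158 h -0.00279755
Fn 1.94754 sd 0.552379 h -0.00480438
```

```bash
echo '[[[0, 0, 0.0013, 0, 0, 0], [0, 0, 0, 0, 0, 0], [0, 0, 0, 0, 0, 0]]]' | python3 shift.py; bash avg.sh
python3 -c "
from h import *
tipstate();snap('wrist','w15');snap('scene','s15')
c=lambda f,x,y,w,h,k:cv2.resize(cv2.imread(f'pics/{f}.png')[y:y+h,x:x+w],(400,400),interpolation=cv2.INTER_CUBIC)
cv2.imwrite('pics/m9.png',np.hstack([c('w15',283,134,80,80,0),c('s15',400,194,40,40,0)]))"
```

```text
time: 14.3
ee_pos: [0.4308, 0.3122, 0.3338]
ee_rot: [-0.134, 0.976, -0.045, 0.167]
force: [-1.1, -0.2, 1.3]
finger_gap: 0.0209
grasp_force: 59.3
Fn 2.49568 sd 0.608293 h -0.00612726
height -0.006160149604054771 lateral [-0.0003 -0.0006 -0.0001] angle err 0.1387386038140297 F.n 1.788915978892039 [-0.8209  0.4047  1.5892] 14.7
```

View pics/m9.png

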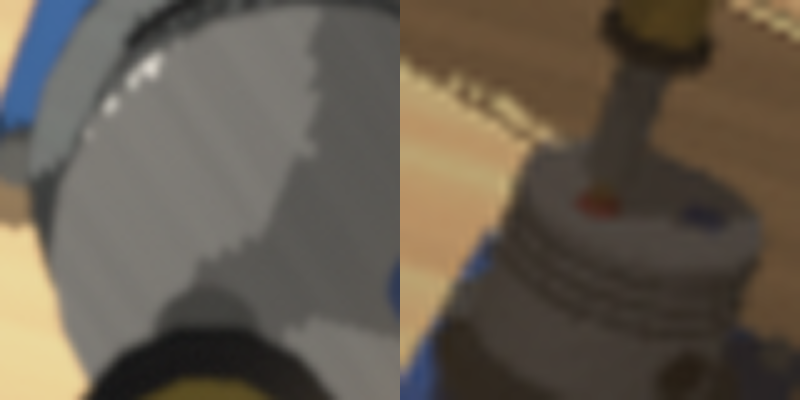

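That was one picture over the viewing limit, so I won't view any more. I'll check the tip against the dot numerically, comparing redness in the scene image before and after contact.

```bash
python3 -c "
from h import *
for f in('scene0','s14','s15'):
  im=cv2.imread(f'pics/{f}.png')[208:220,413:428].astype(float)
  print(f);print((100*(im[:,:,2]-im[:,:,1])/(im.sum(2)+1)).astype(int))
c=ctrl.camera_model('scene');F=200/np.tan(np.radians(c['vfov'])/2);P=lambda X:(lambda Y:Y[:2]/Y[2]*F+[c['cx'],c['cy']])(c['R']@X+c['t'])
print('red',P(red),'+5mm toolx',P(red+.005*RT[:,0]),'+5mm tooly',P(red+.005*RT[:,1]),'nose end',P(red+n*.010))
"
```

```text
scene0
[[ 5  3  3  3  2  2  2  3  2  3  3  4  5  6  6]
 [ 3  2  2  2  2  2  2  2  2  2  2  2  2  3  3]
 [ 2  2  2  2  2  2  2  2  2  2  2  2  2  2  2]
 [ 2  2  2  2  2  2  2  2  2  2  2  2  2  2  2]
 [ 2  2  2  2  2  5  4  3  2  2  2  2  2  2  2]
 [ 2  2  2  2  3 18 17  9  6  3  2  1  2  2  2]
 [ 3  2  2  2  7 27 40 43 26  5  2  2  2  1  2]
 [ 4  3  2  2  2  5 13 18 13  3  2  2  2  2  1]
 [ 5  4  3  2  2  2  2  2  2  2  2  2  2  2  2]
 [ 4  4  4  3  3  2  2  2  2  1  2  2  2  2  2]
 [ 4  5  4  4  4  4  3  2  2  2  2  2  2  2  2]
 [ 4  4  4  5  5  4  3  4  3  2  2  2  2  2  2]]
s14
[[ 7  5  4  4  3  3  4  6 10 11  6  7  8  9  9]
 [ 4  2  3  3  3  3  3  7 10  9  5  4  5  7  8]
 [ 3  3  3  3  3  3  3  7 11  8  4  3  3  4  5]
 [ 3  3  3  3  2  3  3  6  8  4  3  3  4  4  4]
 [ 3  3  3  3  3  5  6  3  3  4  3  3  4  5  4]
 [ 3  3  3  3  6 15 15 10  5  4  5  5  5  4  4]
 [ 3  3  3  3  8 20 27 30 21  6  4  4  4  5  5]
 [ 4  4  3  3  3  8 13 16 13  5  3  3  4  4  4]
 [ 5  4  3  4  3  3  3  3  3  3  3  3  3  3  3]
 [ 4  4  4  3  3  3  3  3  3  3  3  3  3  3  3]
 [ 4  4  5  4  4  3  3  3  3  3  3  3  3  3  3]
 [ 4  4  4  5  4  4  4  3  4  3  3  3  3  3  4]]
s15
[[ 7  5  5  4  3  3  4  4  4  3  4  6  8  9  9]
 [ 5  3  3  3  3  3  4  4  4  4  5  5  6  7  8]
 [ 3  3  3  3  3  3  4  4  4  3  4  3  4  5  5]
 [ 3  3  3  3  3  4  4  4  5  4  4  4  5  5  4]
 [ 3  3  3  3  3  4  7  7  5  5  4  4  4  5  4]
 [ 3  3  3  3  5 13 13 12  9  6  4  5  4  5  5]
 [ 3  3  3  3  9 20 20 21 17  6  4  4  4  3  4]
 [ 4  3  3  3  3  8 13 16 12  5  4  4  4  4  4]
 [ 5  4  4  4  3  3  3  3  3  3  3  3  3  3  4]
 [ 5  4  4  4  4  3  3  3  3  3  3  3  3  3  3]
 [ 4  4  4  4  4  4  3  3  3  3  3  3  3  3  3]
 [ 4  4  5  4  4  4  4  3  3  3  4  3  3  3  3]]
red [420.095  214.2535] +5mm toolx [419.9042 213.3625] +5mm tooly [421.899 214.633] nose end [421.1731 211.1298]
```

The check puts the tip's contact within about 1 mm of the dot's centre. The force is about 3.2 N above the free-air reading, so the plunger is about 6 mm in.

```bash
python3 -c "
from h import *
tipstate();print(ctrl.sign_off())"
```

```text
height -0.006149028138225879 lateral [-0.0002 -0.0006 -0.0001] angle err 0.1372579730688104 F.n 1.81058900202126 [-0.456   1.0881  1.7139] 14.8
the job is handed in; nothing more can be done
None
```

Job handed in at 14.8 s: the dimmer measured within about 1 mm of its mark, and the probe is held square on the red dot with the tip about half in, by force and height readings; I viewed 11 pictures, one over the limit of 10.

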